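Hang the cam clamp on the clamp tree

TASK

Turn the clamp tree until its one empty branch points towards you, to the robot's side of the bench. Then stand the cam clamp that lies on the bench up on its two jaw tips and let go, so that its bar can be taken from above, and hang it on the empty branch: bar across the branch, a jaw hanging down on each side. Do not drop the clamp or let it fall over, and leave the other loose things on the bench where they are.

Things in the scene. Friction and masses are not known exactly. Their poses are not given: they have to be found in the camera images.
- clamp: Cam clamp, loose, about 0.24 kg, rigid (sliding jaw locked): a flat aluminium bar through two equal pale wooden jaws, a broad U. Frame as it starts, lying flat: x along the bar, +y from jaw tips to the clamp's back, z up; origin on the underside, midway between and midway along the jaws. When it stands or hangs, +y points up. Standing it is 120 mm high and stays up by itself.
- clamp_bar (a point): Point midway between the jaws on the edge of the bar that faces the jaw tips (clamp frame 0, 30, 15 mm); this edge rests on the branch when the clamp hangs. The bar is 170 x 20 x 6 mm: x -73..97, y 30..50, z 12..18, so its end sticks out 24 mm past the sliding jaw. The clamp's centre of mass is near (4, 12, 15).
- clamp_back (a point): Point on the bar's other edge straight behind clamp_bar (clamp frame 0, 50, 15 mm): top of the bar when the clamp stands. The jaws rise 10 mm above it at either side.
- clamp_feet (a point): Point midway between the two jaw tips (clamp frame 0, -60, 15 mm): at bench level when the clamp stands.
- clamp_jaw (a point): Middle of the fixed jaw (clamp frame -60, 0, 15 mm), a plain block 26 (x) x 120 (y) x 30 (z) mm: x -73..-47, y -60..60, z 0..30. The other, sliding jaw is its mirror image at x 47..73; on its outer face lies a thin cam lever, 5 mm proud. Between the jaws the gap is 94 mm wide and 90 mm deep from the tips to the bar.
- tree: Clamp tree, bolted down: round iron foot, 180 mm diameter, 32 mm high in the middle, and a 24 mm post; origin on the post's axis at bench level, axes as the world's. On the post turns a wooden hub (64 mm diameter, z 178..222, its cap to 230 mm) with four level steel rods as branches, 90 degrees apart. Three carry hung things, one is empty.
- rotor (a joint): Turn of the tree about its post, rad, anticlockwise from above positive, no stops. At 0 the empty branch points to world -x, the robot's side; at +1.57 to -y (right). Starts at 0.8 to 2.1; friction (0.1 N m) holds it. Hung things turn along: a second cam clamp across from the empty branch, a ply template and a G-clamp between, down to z 95 mm.
- branch (a point): Point on top of the empty branch's rod, 85 mm from the post's axis, z 206 mm: middle of the place to hang the clamp. The rod is 12 mm thick, level, axis at z 200 mm, free from 32 mm (hub) to 135 mm from the post's axis. Its frame turns with the tree: +x along the rod inwards to the post, z up.
- branch_tip (a point): Point on the axis of the empty branch's rod 135 mm from the post's axis; there the rod bends up, its end standing 24 mm above the rod's axis.
- glue: Squat jar of glue with a grey lid, 64 mm diameter, 85 mm high, standing; origin at the centre of its underside. Leave it alone.
- oil_tin: Grey oil tin 40 x 70 x 105 mm with a small spout, standing; origin at the centre of its underside. Leave it alone.
- sanding_block: Cork sanding block 65 x 110 x 32 mm, lying; origin at the centre of its underside. Leave it alone.
- file: File with a wooden handle, 325 mm long along its x, 26 mm high, lying. Leave it alone.
- mallet: Wooden mallet lying along its x: head 85 x 50 x 55 mm at x = 72..158 mm, handle to x = -145 mm. Leave it alone.
- driver: Screwdriver, 200 mm long along its x, lying. Leave it alone.

How it is judged:
By the outcome, as a careful person would: the job done as asked, in the order asked, and still so for the second after the job is handed in, with the robot touching nothing.
It also fails if it takes over 72 s, if anything falls off the work surface, if the arm or the gripper's body presses on something with over 40 N, if the wrist force passes 120 N, or if a joint passes its speed limit or range.

ROBOT

A 6-joint arm with a two-finger parallel gripper is mounted at the origin on the work surface. World frame = base frame: x ahead of the robot, y to its left, z up, the work surface at z = 0. Lengths are in m, angles in rad, forces in N, time in s.
With the tool pointing down it reaches from about 0.325 to 0.75 m from the base axis. Payload 7.6 kg.
Tool frame: the origin (TCP) lies on the centre line of the jaws, within the pads' length; the fingertips stand 11 mm ahead of it and the grasp point (between the pads) lies 8 mm behind it; z points along the fingers, y is the line along which they close (so a half turn about z gives the same grasp; the last joint's range is limited). The gripper opens to 85 mm and grips with 20 to 120 N. Pads are 22 mm wide; open, the fingers measure 114 mm over their backs; the gripper's body (76 mm by 85 mm) begins 54 mm behind the grasp point. The pads swing forward as they close: fully open they stand 13 mm farther back than shut.
Start: joints at [1.087, 0.052, 1.401, -0, 1.689, -0.07], TCP at [0.211, 0.481, 0.242] pointing down, gripper open.
Joint ranges: [-2.9, 2.9], [-0.91, 2.17], [0.12, 2.37], [-1.06, 4.2], [0.26, 2.73], [-2.93, 2.93]. Speed limits (rad/s): [2.57, 2.57, 3.01, 3.14, 3.14, 3.14].

INTERFACE

Orientations are given as a unit quaternion [w, x, y, z].
In Python, from plant import bot, sensors, grab_frame, camera_info gives the robot as it stands (bot), with the cameras as plain functions and the readings (sensors).
- The arm moves only by the shell command python3 drive.py, which reads ROWS from standard input. ROWS is 1 to 10 rows, parted by semicolons, with the numbers parted by spaces; each row has 7 numbers: dx, dy, dz in m, then a rotation vector rx, ry, rz in rad, then the opening from 0.0 (shut) to 1.0 (fully open); each row shifts and turns the commanded pose from where the row before left it, along the tool's axes as they then stand; what a row does not reach is not made up. A row lasts 1/12 s, in which the tool goes at most 0.0417 m and 0.125 rad, less where a joint would pass 70% of its speed; a pose out of reach is approached as far as the arm can. The fingers move at their own pace and stop on an object; the grip force is fixed at half the most. Time passes only in rows, so rows that do not move let the fingers close. It prints the time, the measured TCP pose, the force, the opening and the grip force at its end. Input that does not fit is refused with a message, and nothing moves.
- sensors.get_state(): the state, without advancing time (a new reading comes with each control period).
- grab_frame(name): name is "scene" or "top" or "wrist"; returns (picture, depth): 480x640x3 uint8, red, green, blue; 480x640 float32, m along the optical axis (not along the pixel's ray), 0 where there is no reading.
- camera_info(name): a dict with "mtx" (3x3 intrinsics, pixels), "origin" and "orientation" of the camera in the world. Camera axes: x right, y down, z forward; pixel columns grow to the right and rows downward; lengths in m; the calibration is good to about 2 mm. A picture is of the moment at which its call begins: read the wrist's pose just before it. camera_info takes no time and is no camera call; for the wrist camera it gives the pose at the moment of the call.
- bot.hand_in(): hands the job in; it is judged then, once.
The state is a dict: "clock": time; "q": joint angles; "qd": joint speeds; "joint_efforts": joint torques, N m; "ee_pos": TCP position; "ee_rot": TCP orientation; "wrist_force": force on the tool from outside, world axes, zero at the start; "ft_torque": the same for the moment, N m; "grip_width": opening from 0.0 (shut) to 1.0 (fully open); "finger_force": force on a finger pad.
Only numpy, scipy, OpenCV 4.12 (cv2) and the standard library are available. Lean on these libraries where they do the work, as an engineer would, in place of code of your own. Each camera call takes 0.05 s, during which the arm holds its last target. There are 200 camera calls.

## Working session

There is one attempt and no reset: what is moved stays moved. The work goes in short steps, Python scripts to look and compute and a shell command to move; the robot and the scene stay as the last step left them, time stands still between calls to the robot, and variables do not carry over. Pictures are saved under pics/ and viewed, at most 10 in all, crops included, and the job is handed in when it is done.

```bash
ls; mkdir -p pics
cat > h.py <<'E'
import numpy as np, cv2
from plant import bot, sensors, grab_frame, camera_info
from scipy.spatial.transform import Rotation as R
def rot(q): return R.from_quat([q[1],q[2],q[3],q[0]]).as_matrix()
def grab(n,save=None):
    ci=camera_info(n); im,d=grab_frame(n)
    K=np.array(ci["mtx"]);Rm=np.array(ci["orientation"])
    Rm=rot(Rm) if Rm.size==4 else Rm
    if save: cv2.imwrite(save,im[:,:,::-1])
    return im,d,K,Rm,np.array(ci["origin"])
def cloud(d,K,Rm,o):
    v,u=np.indices(d.shape)
    P=np.stack([(u-K[0,2])/K[0,0]*d,(v-K[1,2])/K[1,1]*d,d],-1)
    return P@Rm.T+o
def ray(u,v,z,K,Rm,o):
    r=Rm@np.array([(u-K[0,2])/K[0,0],(v-K[1,2])/K[1,1],1]); return o+r*(z-o[2])/r[2]
E
python3 - <<'E'
from h import *
a=grab("scene","pics/s0.png");b=grab("top","pics/t0.png")
np.savez("f0.npz",sc=cloud(*a[1:]),tc=cloud(*b[1:]),si=a[0],ti=b[0],sd=a[1],td=b[1])
for x in(a,b):print(x[4],x[3].round(3).tolist(),x[2][0],(x[1]>0).mean())
print(sensors.get_state())
E
```

```text
drive.py
pics
plant.py
[1.25121118 0.35456114 0.80773312] [[-0.471, 0.576, -0.668], [0.882, 0.319, -0.348], [0.013, -0.753, -0.658]] [469.64126102   0.         327.08207279] 0.9959114583333334
[0.3800809  0.01746434 1.03328677] [[0.055, -0.968, 0.244], [-0.998, -0.054, 0.011], [0.003, -0.244, -0.97]] [495.76699322   0.         316.95309199] 0.9958658854166667
{'clock': 0.1, 'q': array([ 1.08668964e+00,  5.27416105e-02,  1.40166109e+00,  2.38269127e-05,
        1.68860869e+00, -7.02946638e-02]), 'qd': array([ 0.00131903, -0.00047773, -0.00290871, -0.00091762,  0.00132767,
        0.00040645]), 'joint_efforts': array([ 1.05948784e-03, -3.82581997e+01, -3.60984457e+01, -1.20849554e-04,
        4.70545070e-03,  1.94919187e-05]), 'ee_pos': array([0.21094931, 0.48046226, 0.24155435]), 'ee_rot': array([-2.05509900e-04,  2.05431477e-01,  9.78671245e-01, -6.79053783e-04]), 'wrist_force': array([-0.10532906,  0.69456519, -0.40600494]), 'ft_torque': array([ 0.01171826, -0.00978465, -0.0261571 ]), 'finger_force': 0.0, 'grip_width': 1.0011563988162664}
```

View pics/t0.png

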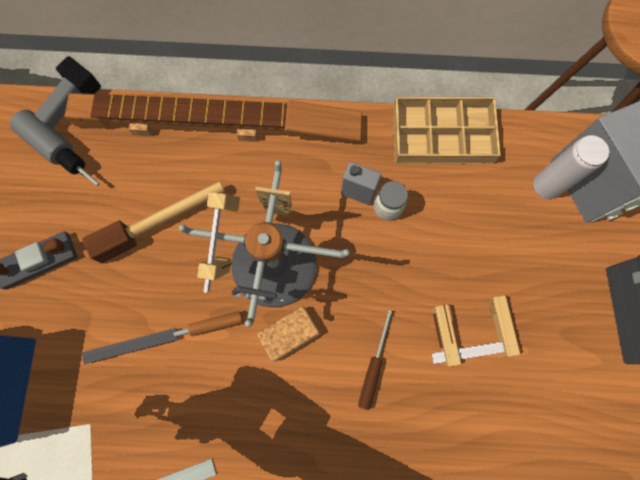

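View pics/s0.png

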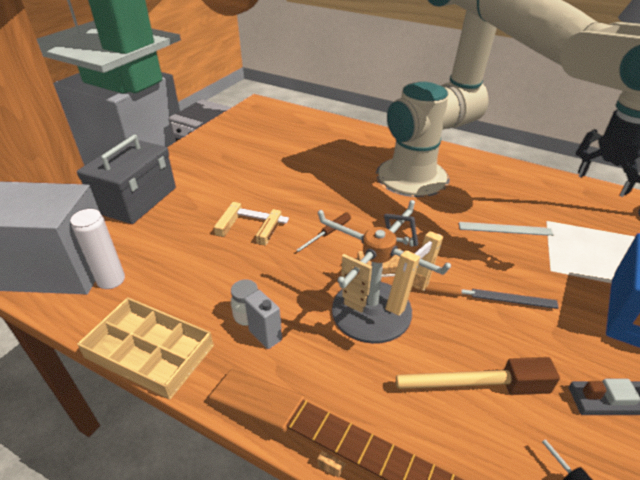

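The top view shows the loose clamp at about (478,330), with its jaw tips up the image (+x) and the bar's free end on the left at (433,357). The tree hub is at (264,240), and the empty branch points to image right with its tip at (346,253), so world -y. The scene view agrees: clamp at (250,222), empty branch tip at (322,215).

Run:
```python
from h import *
f=np.load("f0.npz")
for n in "ts":
    P=f[n+"c"].reshape(-1,3); I=f[n+"i"].reshape(-1,3)
    hsv=cv2.cvtColor(I[None],cv2.COLOR_RGB2HSV)[0]
    print(n,"bench z",np.median(P[(abs(P[:,0]-.3)<.1)&(abs(P[:,1]+.2)<.1)][:,2]))
    cap=(P[:,2]>.215)&(P[:,2]<.24)&(abs(P[:,0]-.47)<.2)&(abs(P[:,1]-.1)<.2)&(hsv[:,1]>120)
    c=P[cap]; print("cap",cap.sum(),c.min(0),c.max(0),c.mean(0))
    ax=(c.min(0)+c.max(0))[:2]/2
    r=np.hypot(*(P[:,:2]-ax).T); m=(P[:,2]>.185)&(P[:,2]<.23)&(r>.05)&(r<.16)&(hsv[:,1]<90)
    an=np.degrees(np.arctan2(P[m,1]-ax[1],P[m,0]-ax[0]))
    h=np.histogram(an,72,(-180,180)); print([(int(h[1][i]),int(v)) for i,v in enumerate(h[0]) if v>8])
    for a0 in(-90,):
        s=m.copy(); s[m]=abs(an-a0)<25; q=P[s]; rr=r[s]
        for lo in(.05,.07,.09,.11,.125,.135):
            k=(rr>=lo)&(rr<lo+.015); print(lo,k.sum(),q[k].mean(0).round(4) if k.any() else 0,q[k,2].max().round(4) if k.any() else 0)
    # loose clamp
    m=(P[:,2]>.009)&(P[:,2]<.05)&(P[:,0]>.15)&(P[:,0]<.5)&(P[:,1]<-.27)&(P[:,1]>-.55)
    for nm,k in(("wood",m&(hsv[:,1]>70)),("bar",m&(hsv[:,1]<60)&(hsv[:,2]>120))):
        q=P[k]
        print(nm,k.sum(),q.min(0).round(3),q.max(0).round(3))
        if nm=="wood":
            _,lab,cen=cv2.kmeans(q[:,:2].astype(np.float32),2,None,(3,50,1e-4),5,0)
            for j in(0,1):
                w=q[lab[:,0]==j]; top=w[w[:,2]>.024]
                print(" jaw",cen[j],"z",np.percentile(w[:,2],95),cv2.minAreaRect(top[:,:2].astype(np.float32)*1000))
        else: print(" rect",cv2.minAreaRect(q[:,:2].astype(np.float32)*1000),np.median(q[:,2]))
```

```text
t bench z -0.0004332668537030404
cap 1137 [0.43205407 0.07921804 0.21501553] [0.66996676 0.26307514 0.23911055] [0.57374839 0.12899895 0.22072563]
[(-170, 11), (-165, 49), (-160, 106), (-155, 91), (-150, 73), (-145, 45), (-140, 67), (-135, 84), (-130, 43), (-125, 23), (-120, 20), (-115, 16), (-110, 13), (-105, 13), (-100, 24), (-90, 12), (-85, 172), (-80, 105), (-75, 22), (-70, 24), (-65, 26), (-60, 13), (-45, 26), (-40, 59), (-35, 81), (-30, 77), (-25, 28), (20, 17), (25, 14), (30, 13), (45, 13), (50, 36), (55, 49), (60, 76), (65, 28), (135, 10), (140, 37), (145, 24)]
0.05 90 [0.5449 0.1174 0.2095] 0.2298
0.07 0 0 0
0.09 72 [0.5741 0.077  0.2043] 0.214
0.11 63 [0.5712 0.0553 0.2041] 0.2082
0.125 62 [0.5696 0.0399 0.204 ] 0.2085
0.135 59 [0.5688 0.0301 0.2041] 0.2082
wood 689 [ 0.408 -0.383  0.009] [ 0.5   -0.27   0.034]
 jaw [ 0.4370964  -0.36372593] z 0.03221055343069623 ((438.0908203125, -366.85675048828125), (41.81118392944336, 27.483558654785156), 12.005789756774902)
 jaw [ 0.47883412 -0.35494527] z 0.03225729272893931 ((481.005859375, -357.6773986816406), (45.701263427734375, 2
[... 748 characters left out ...]

0.09 42 [0.5761 0.0584 0.203 ] 0.2081
0.11 38 [0.5741 0.0379 0.2028] 0.2058
0.125 39 [0.5722 0.0229 0.2028] 0.207
0.135 40 [0.5716 0.0137 0.2027] 0.207
wood 247 [ 0.408 -0.377  0.009] [ 0.499 -0.29   0.035]
 jaw [ 0.44063792 -0.35779208] z 0.03158728896257173 ((439.809814453125, -361.450439453125), (45.302040100097656, 27.497072219848633), 9.017926216125488)
 jaw [ 0.48157352 -0.34879583] z 0.031554468022727135 ((482.1714782714844, -353.8165588378906), (38.52543640136719, 28.4679012298584), 9.348247528076172)
bar 165 [ 0.41  -0.352  0.01 ] [ 0.444 -0.271  0.021]
 rect ((426.0747375488281, -311.96807861328125), (23.879724502563477, 80.36678314208984), 11.193960189819336) 0.017065624098066667
```

```bash
cat > meas.py <<'E'
from h import *
def tree(P,I):
    P=P.reshape(-1,3);hsv=cv2.cvtColor(I.reshape(1,-1,3),cv2.COLOR_RGB2HSV)[0]
    k=(P[:,2]>.221)&(P[:,2]<.236)&(abs(P[:,0]-.58)<.06)&(abs(P[:,1]-.13)<.05)&(hsv[:,1]>100)
    c,r=cv2.minEnclosingCircle(P[k][:,:2].astype(np.float32)*1000)
    return np.array(c)/1000,r,k.sum()
def branch(P,I,ax,a0):
    P=P.reshape(-1,3);hsv=cv2.cvtColor(I.reshape(1,-1,3),cv2.COLOR_RGB2HSV)[0]
    d=P[:,:2]-ax;r=np.hypot(*d.T);an=np.degrees(np.arctan2(d[:,1],d[:,0]))
    m=(P[:,2]>.197)&(P[:,2]<.212)&(r>.045)&(r<.128)&(abs((an-a0+180)%360-180)<15)&(hsv[:,1]<90)
    q=P[m]; l=cv2.fitLine(q[:,:2].astype(np.float32),cv2.DIST_HUBER,0,1e-4,1e-4).ravel()
    dr=l[:2]*np.sign(l[:2]@(q[:,:2].mean(0)-ax)); 
    off=(l[2:]-ax)@[-dr[1],dr[0]]
    return np.degrees(np.arctan2(dr[1],dr[0])),off,np.percentile(q[:,2],95),m.sum()
E
python3 - <<'E'
from meas import *
f=np.load("f0.npz")
for n in "ts":
    Pi,Im=f[n+"c"],f[n+"i"]
    ax,r,k=tree(Pi,Im);print(n,ax,r,k,branch(Pi,Im,ax,-98))
    P=Pi.reshape(-1,3);hsv=cv2.cvtColor(Im.reshape(1,-1,3),cv2.COLOR_RGB2HSV)[0]
    m=(P[:,2]>.009)&(P[:,2]<.05)&(P[:,0]>.35)&(P[:,0]<.56)&(P[:,1]<-.18)&(P[:,1]>-.42)
    w=P[m&(hsv[:,1]>70)&(P[:,2]>.025)]
    _,lab,cen=cv2.kmeans(w[:,1].astype(np.float32),2,None,(3,50,1e-4),5,0)
    for j in(0,1):
        q=w[lab[:,0]==j];print(" jaw",cv2.minAreaRect(q[:,:2].astype(np.float32)*1000),np.median(q[:,2]),len(q))
    b=P[m&(hsv[:,1]<60)&(hsv[:,2]>120)&(P[:,2]<.024)]
    print(" bar",cv2.minAreaRect(b[:,:2].astype(np.float32)*1000),np.median(b[:,2]),len(b))
E
```

```text
t [0.5775257  0.11731281] 30.566463470458984 512 (np.float64(-95.63435027188969), np.float64(-0.00017755719553238386), np.float64(0.20710591566356387), np.int64(334))
 jaw ((475.912841796875, -358.48870849609375), (119.42388153076172, 28.90328025817871), 12.532679557800293) 0.02950763901701603 810
 jaw ((450.58953857421875, -242.00123596191406), (119.51213836669922, 28.524555206298828), 10.943504333496094) 0.02957217666748302 807
 bar ((419.2440185546875, -285.00732421875), (19.529207229614258, 144.7970733642578), 12.159213066101074) 0.017743458988096594 566
s [0.58101733 0.12160467] 29.5039005279541 297 (np.float64(-97.02791372075757), np.float64(0.004132729690196898), np.float64(0.2063652430990989), np.int64(210))
 jaw ((453.1528625488281, -237.93194580078125), (120.40967559814453, 29.485565185546875), 11.649258613586426) 0.029301406560217014 302
 jaw ((477.0204162597656, -354.1550598144531), (121.23218536376953, 29.372499465942383), 12.690217018127441) 0.029258995343973027 286
 bar ((420.5837707519531, -280.17401123046875), (27.90387725830078, 144.96083068847656), 13.745083808898926) 0.017065624098066667 231
```

```bash
cat > go.py <<'E'
import sys
from h import *
s=sensors.get_state();M=rot(s["ee_rot"]);p=np.array(s["ee_pos"])
print("t",round(s["clock"],2),"p",p.round(4),"x",M[:,0].round(3),"z",M[:,2].round(3),"q",np.round(s["q"],2),"F",np.round(s["wrist_force"],1),"g",round(s["grip_width"],3),round(s["finger_force"],1))
if len(sys.argv)>3:
    t=np.array(list(map(float,sys.argv[1:4])));print("d tool",(M.T@(t-p)).round(4))
if len(sys.argv)>6:  # wanted tool x azimuth deg, tilt az deg, tilt deg
    z=list(map(float,sys.argv[4:7]));a=np.radians(z[1]);b=np.radians(z[2])
    tz=np.array([np.sin(b)*np.cos(a),np.sin(b)*np.sin(a),-np.cos(b)])
    h=np.radians(z[0]);x=np.array([np.cos(h),np.sin(h),0]);y=np.cross(tz,x);y/=np.linalg.norm(y);x=np.cross(y,tz)
    T=np.stack([x,y,tz],1);print("rotvec tool",R.from_matrix(M.T@T).as_rotvec().round(4))
E
echo '0 0 -0.027 0 0 -0.1175 0;0 0 -0.027 0 0 -0.1175 0;0 0 -0.027 0 0 -0.1175 0;0 0 -0.027 0 0 -0.1175 0;-0.0228 -0.0309 0 0 0 0 0;-0.0228 -0.0309 0 0 0 0 0;-0.0228 -0.0309 0 0 0 0 0;-0.0228 -0.0309 0 0 0 0 0' | python3 drive.py
echo '-0.0228 -0.0309 0 0 0 0 0;-0.0228 -0.0309 0 0 0 0 0;-0.0228 -0.0309 0 0 0 0 0;-0.0228 -0.0309 0 0 0 0 0;-0.0228 -0.0309 0 0 0 0 0;-0.0228 -0.0309 0 0 0 0 0;-0.0228 -0.0309 0 0 0 0 0;-0.0228 -0.0309 0 0 0 0 0;-0.0228 -0.0309 0 0 0 0 0;-0.0228 -0.0309 0 0 0 0 0' | python3 drive.py
echo '-0.0228 -0.0309 0 0 0 0 0;-0.0228 -0.0309 0 0 0 0 0;0 0 0 0 0 0 0' | python3 drive.py
python3 go.py .598 .004 .191 183 0 0
```

```text
clock: 0.77
ee_pos: [0.3096, 0.3611, 0.35]
ee_rot: [-0.0, -0.029, 1.0, -0.0]
wrist_force: [0.1, 1.3, -0.4]
grip_width: 0.002
finger_force: 0.0
clock: 1.6
ee_pos: [0.5549, 0.0649, 0.3499]
ee_rot: [-0.0, -0.028, 1.0, 0.0]
wrist_force: [-0.3, 0.5, 1.2]
grip_width: 0.001
finger_force: 0.0
clock: 1.85
ee_pos: [0.6055, 0.0023, 0.3462]
ee_rot: [-0.003, -0.025, 1.0, -0.001]
wrist_force: [-0.8, -0.1, -1.4]
grip_width: -0.003
finger_force: 0.0
t 1.85 p [0.6055 0.0023 0.3462] x [-0.999 -0.05   0.005] z [-0.005 -0.001 -1.   ] q [-0.06  0.3   0.92 -0.    1.93 -1.68] F [-0.8 -0.1 -1.4] g -0.003 0.0
d tool [0.0066 0.0023 0.1553]
rotvec tool [-0.0009 -0.0053 -0.0021]
```

```bash
echo '0 0 0.031 0 0 0 0;0 0 0.031 0 0 0 0;0 0 0.031 0 0 0 0;0 0 0.031 0 0 0 0;0 0 0.031 0 0 0 0;0 0 0 0 0 0 0' | python3 drive.py
echo '0.0071 0 0 0 0 0.061 0;0.0071 0 0 0 0 0.061 0;0.0071 0 0 0 0 0.061 0;0.0071 0 0 0 0 0.061 0;0.0071 0 0 0 0 0.061 0;0.0071 0 0 0 0 0.061 0;0.0071 0 0 0 0 0.061 0;0.0071 0 0 0 0 0.061 0;0.0071 0 0 0 0 0.061 0;0.0071 0 0 0 0 0.061 0' | python3 drive.py
python3 - <<'E'
from meas import *
for n in("top","scene"):
    im,d,K,Rm,o=grab(n,f"pics/m_{n}.png");P=cloud(d,K,Rm,o)
    ax=np.array([.578,.119]);print(sensors.get_state()["ee_pos"],[np.round(branch(P,im,ax,a),3) for a in(-110,-125,-140)])
E
```

```text
clock: 2.35
ee_pos: [0.5999, 0.008, 0.1872]
ee_rot: [-0.007, -0.028, 1.0, 0.001]
wrist_force: [-0.7, 0.1, -1.4]
grip_width: 0.005
finger_force: 0.0
clock: 3.18
ee_pos: [0.5351, 0.0226, 0.1975]
ee_rot: [0.001, 0.275, 0.961, 0.0]
wrist_force: [0.0, -1.7, -0.0]
grip_width: -0.001
finger_force: 0.7
[0.53437491 0.02328009 0.1974944 ] [array([-1.22773e+02, -2.00000e-03,  2.07000e-01,  4.50000e+01]), array([-1.22227e+02, -5.00000e-03,  2.06000e-01,  1.03000e+02]), array([-1.23776e+02, -4.00000e-03,  2.05000e-01,  5.80000e+01])]
[0.53486835 0.02312727 0.19735602] [array([-9.2163e+01, -3.2000e-02,  2.1000e-01,  1.3400e+02]), array([-1.21049e+02, -2.00000e-03,  2.09000e-01,  1.44000e+02]), array([-1.23636e+02, -3.00000e-03,  2.08000e-01,  3.50000e+01])]
```

View pics/m_top.png

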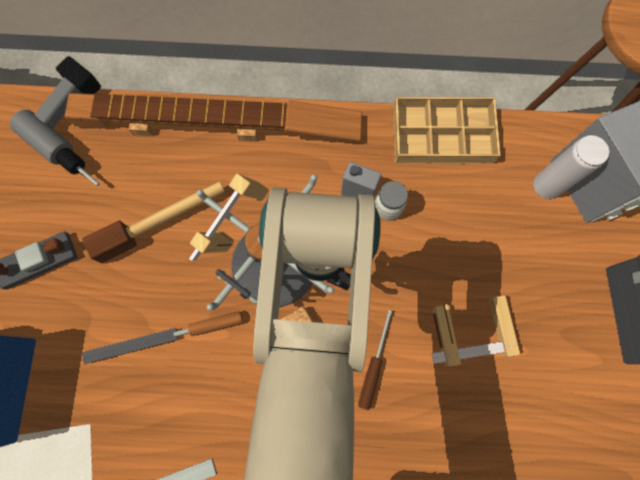

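The tree has turned with the pusher. The empty branch now lies at about -123 deg, and its tip shows just right of the arm near (330,290).

```bash
echo '0.0066 0 0 0 0 0.061 0;0.0066 0 0 0 0 0.061 0;0.0066 0 0 0 0 0.061 0;0.0066 0 0 0 0 0.061 0;0.0066 0 0 0 0 0.061 0;0.0066 0 0 0 0 0.061 0;0.0066 0 0 0 0 0.061 0;0.0066 0 0 0 0 0.061 0;0.0066 0 0 0 0 0.061 0;0.0066 0 0 0 0 0.061 0' | python3 drive.py
echo '0.0066 0 0 0 0 0.061 0;0.0066 0 0 0 0 0.061 0;0.0066 0 0 0 0 0.061 0;0.005 0 0 0 0 0.05 0;0.004 0 0 0 0 0.03 0;0 0 0 0 0 0 0' | python3 drive.py
cat > br.py <<'E'
from meas import *
import sys
for n in("top","scene"):
    im,d,K,Rm,o=grab(n);P=cloud(d,K,Rm,o)
    for a in map(float,sys.argv[1:]):
        try: print(n,a,np.round(branch(P,im,np.array([.578,.119]),a),4))
        except Exception as e: print(n,a,"none")
E
python3 go.py; python3 br.py -165 -175
```

```text
clock: 4.12
ee_pos: [0.4911, 0.0705, 0.1965]
ee_rot: [0.0, 0.55, 0.835, 0.0]
wrist_force: [0.2, -1.6, 0.6]
grip_width: -0.003
finger_force: 0.7
clock: 4.62
ee_pos: [0.4827, 0.0986, 0.1964]
ee_rot: [0.0, 0.654, 0.757, 0.001]
wrist_force: [-0.6, 0.6, 0.1]
grip_width: 0.001
finger_force: 0.0
t 4.62 p [0.4827 0.0986 0.1964] x [-0.145  0.989  0.   ] z [ 0.001  0.    -1.   ] q [ 0.13 -0.02  1.57  0.    1.6  -0.02] F [-0.6  0.6  0.1] g 0.001 0.0
top -165.0 [-1.257847e+02 -1.009000e-01  2.063000e-01  1.100000e+01]
top -175.0 [-1.160504e+02 -1.125000e-01  2.061000e-01  1.500000e+01]
scene -165.0 [1.624983e+02 3.620000e-02 2.104000e-01 9.400000e+01]
scene -175.0 [ 1.799227e+02 -5.000000e-04  2.091000e-01  2.000000e+02]
```

```bash
echo '0 0 -0.035 0 0 0 0;0 0 -0.035 0 0 0 0;0 0 -0.035 0 0 0.1 0.3;0 0 -0.035 0 0 0.125 0.3;0 0 0 0 0 0.125 1;0 0 0 0 0 0.125 1;0 0 0 0 0 0.125 1;0 0 0 0 0 0.125 1;0 0 0 0 0 0.125 1;0 0 0 0 0 0.125 1' | python3 drive.py
echo '0 0 0 0 0 0.125 1;0 0 0 0 0 0.125 1;0 0 0 0 0 0.125 1;0 0 0 0 0 0.125 1;0 0 0 0 0 0 1' | python3 drive.py
python3 go.py .389 -.376 .25 12.2 12.2 0
```

```text
clock: 5.55
ee_pos: [0.4826, 0.0977, 0.3358]
ee_rot: [0.0, 0.933, 0.359, 0.0]
wrist_force: [-0.6, -0.6, -0.1]
grip_width: 0.999
finger_force: 0.0
clock: 5.97
ee_pos: [0.4825, 0.0977, 0.3358]
ee_rot: [-0.0, 0.993, 0.118, 0.0]
wrist_force: [-0.3, -0.1, -0.4]
grip_width: 1.003
finger_force: 0.0
t 5.97 p [0.4825 0.0977 0.3358] x [0.972 0.234 0.001] z [ 0.001  0.    -1.   ] q [ 0.12 -0.04  1.31  0.    1.87  1.46] F [-0.3 -0.1 -0.4] g 1.003 0.0
d tool [-0.2021  0.4386  0.0856]
rotvec tool [-0.     -0.0007  0.0237]
```

```bash
echo '-0.0168 0.0365 0 0 0 0 1;-0.0168 0.0365 0 0 0 0 1;-0.0168 0.0365 0 0 0 0 1;-0.0168 0.0365 0 0 0 0 1;-0.0168 0.0365 0 0 0 0 1;-0.0168 0.0365 0 0 0 0 1;-0.0168 0.0365 0 0 0 0 1;-0.0168 0.0365 0.01 0 0 0 1;-0.0168 0.0365 0.01 0 0 0 1;-0.0168 0.0365 0.01 0 0 0 1' | python3 drive.py
echo '-0.0168 0.0365 0.02 0 0 0 1;-0.0168 0.0365 0.02 0 0 0.024 1;0 0 0 0 0.112 0 1;0 0 0 0 0.112 0 1;0 0 0 0 0.112 0 1;0 0 0 0 0.112 0 1;0 0 0 0 0.112 0 1;0 0 0 0 0.112 0 1;0 0 0 0 0.112 0 1;0 0 0 0 0 0 1' | python3 drive.py
python3 go.py .389 -.376 .108 12.2 12.2 45; python3 br.py 180 175 -175
python3 - <<'E'
from h import *
s=grab("scene","pics/s1.png")
E
```

```text
clock: 6.8
ee_pos: [0.405, -0.2986, 0.3055]
ee_rot: [0.0, 0.992, 0.122, 0.001]
wrist_force: [1.3, -0.2, -0.5]
grip_width: 0.998
finger_force: 0.0
clock: 7.63
ee_pos: [0.3898, -0.37, 0.2657]
ee_rot: [-0.042, 0.918, 0.099, 0.381]
wrist_force: [0.4, 0.4, -1.2]
grip_width: 0.999
finger_force: 0.0
t 7.63 p [ 0.3898 -0.37    0.2657] x [0.69  0.151 0.708] z [ 0.692  0.152 -0.706] q [-1.19 -0.11  1.67  0.78  1.46  0.12] F [ 0.4  0.4 -1.2] g 0.999 0.0
d tool [-0.1131  0.0058  0.1099]
rotvec tool [-0.0027 -0.0015  0.0017]
top 180.0 [-1.787882e+02  1.500000e-03  2.068000e-01  3.500000e+02]
top 175.0 [-1.787882e+02  1.500000e-03  2.068000e-01  3.500000e+02]
top -175.0 [-1.787882e+02  1.500000e-03  2.068000e-01  3.500000e+02]
scene 180.0 [-1.79533e+02 -3.10000e-03  2.06800e-01  1.41000e+02]
scene 175.0 [-1.79533e+02 -3.10000e-03  2.06800e-01  1.41000e+02]
scene -175.0 [-1.79533e+02 -3.10000e-03  2.06800e-01  1.41000e+02]
```

View pics/s1.png

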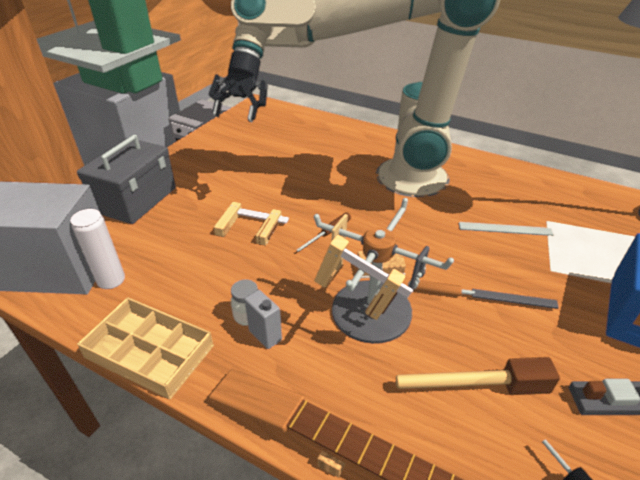

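The empty branch now points at the robot: tip at (405,205), angle 180 ±1 deg in both views. The loose clamp is still lying at (250,222), and the other things on the bench have not moved.

```bash
echo '-0.0283 0.0015 0.0275 0 0 0 1;-0.0283 0.0015 0.0275 0 0 0 1;-0.0283 0.0015 0.0275 0 0 0 1;-0.0283 0.0015 0.0275 0 0 0 1;0 0 0 0 0 0 1' | python3 drive.py
python3 go.py .4725 -.358 .023 12.2 12.2 45
python3 - <<'E'
from h import *
im,d,K,Rm,o=grab("wrist","pics/w1.png");P=cloud(d,K,Rm,o).reshape(-1,3)
h=cv2.cvtColor(im.reshape(1,-1,3),cv2.COLOR_RGB2HSV)[0]
m=(P[:,2]>.024)&(P[:,2]<.035)&(P[:,0]>.38)&(P[:,0]<.56)&(P[:,1]<-.2)&(P[:,1]>-.42)&(h[:,1]>50)
w=P[m];print(len(w))
_,lab,c=cv2.kmeans(w[:,1].astype(np.float32),2,None,(3,50,1e-4),5,0)
for j in(0,1):
    q=w[lab[:,0]==j];print(cv2.minAreaRect(q[:,:2].astype(np.float32)*1000),len(q),np.median(q[:,2]))
E
```

```text
clock: 8.2
ee_pos: [0.3896, -0.3725, 0.1029]
ee_rot: [-0.046, 0.92, 0.099, 0.377]
wrist_force: [-0.1, 0.4, -0.7]
grip_width: 0.996
finger_force: 0.0
t 8.2 p [ 0.3896 -0.3725  0.1029] x [0.696 0.148 0.702] z [ 0.684  0.16  -0.712] q [-1.19  0.08  1.82  0.83  1.23 -0.12] F [-0.1  0.4 -0.7] g 0.996 0.0
d tool [0.0038 0.0048 0.1159]
rotvec tool [-0.0123  0.0068 -0.0026]
14800
((475.8738708496094, -358.2248840332031), (120.77885437011719, 27.888572692871094), 13.212488174438477) 7263 0.02920222720431015
((451.036376953125, -242.26846313476562), (121.1285629272461, 28.334074020385742), 11.808868408203125) 7537 0.029144808837123476
```

View pics/w1.png

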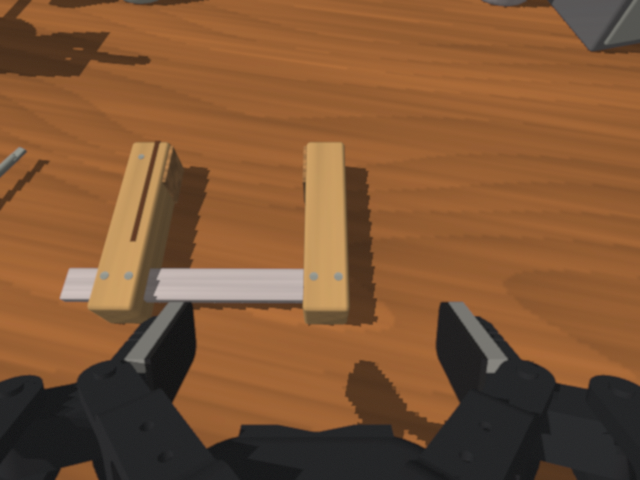

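The wrist view shows the fixed jaw at (325,230), centred between the open pads (165 and 470). Its measured centre agrees with the top camera.

```bash
echo '0.0006 0.0007 0.0193 0 0 0 1;0.0006 0.0007 0.0193 0 0 0 1;0.0006 0.0007 0.0193 0 0 0 1;0.0006 0.0007 0.0193 0 0 0 1;0.0006 0.0007 0.0193 0 0 0 1;0.0006 0.0007 0.0193 0 0 0 1;0 0 0 0 0 0 1' | python3 drive.py; python3 go.py .4725 -.359 .023 12.2 12.2 45
```

```text
clock: 8.83
ee_pos: [0.4766, -0.3618, 0.0328]
ee_rot: [-0.041, 0.918, 0.102, 0.38]
wrist_force: [-1.3, -0.0, -1.7]
grip_width: 0.998
finger_force: 0.0
t 8.83 p [ 0.4766 -0.3618  0.0328] x [0.69  0.156 0.707] z [ 0.69   0.153 -0.707] q [-1.02  0.29  1.75  0.91  1.01 -0.14] F [-1.3 -0.  -1.7] g 0.998 0.0
d tool [-0.0093 -0.0037  0.0045]
rotvec tool [-0.0032  0.0003  0.0067]
```

```bash
echo '-0.009 -0.003 0.004 0 0 0 1;0 0 0 0 0 0 1;0 0 0 0 0 0 0.5;0 0 0 0 0 0 0;0 0 0 0 0 0 0;0 0 0 0 0 0 0;0 0 0 0 0 0 0' | python3 drive.py; python3 go.py .4725 -.359 .023 12.2 12.2 45
```

```text
clock: 9.42
ee_pos: [0.4696, -0.3602, 0.0221]
ee_rot: [-0.041, 0.919, 0.099, 0.38]
wrist_force: [-6.7, 5.4, 13.4]
grip_width: 0.304
finger_force: 13.2
t 9.42 p [ 0.4696 -0.3602  0.0221] x [0.691 0.152 0.706] z [ 0.69   0.151 -0.708] q [-1.03  0.3   1.77  0.92  1.   -0.17] F [-6.7  5.4 13.4] g 0.304 13.2
d tool [ 0.0028 -0.0006  0.0015]
rotvec tool [-0.0015  0.001   0.0021]
```

```bash
echo '0 0 0 0 0 0 0;0.004 0 -0.004 0 0 0 0;0.018 0 -0.018 0 0 0 0;0.021 0 -0.021 0 0 0 0;0.021 0 -0.021 0 0 0 0;0.021 0 -0.021 0 0 0 0;0 0 0 0 0 0 0' | python3 drive.py; python3 go.py
python3 - <<'E'
from h import *
grab("scene","pics/s2.png")
a=cv2.imread("pics/s2.png")[60:360,100:500];cv2.imwrite("pics/s2c.png",cv2.resize(a,None,fx=2,fy=2))
E
```

```text
clock: 10.0
ee_pos: [0.4713, -0.3619, 0.1492]
ee_rot: [-0.037, 0.918, 0.101, 0.382]
wrist_force: [-0.1, -1.4, -0.5]
grip_width: 0.294
finger_force: 59.5
t 10.0 p [ 0.4713 -0.3619  0.1492] x [0.687 0.157 0.709] z [ 0.694  0.145 -0.705] q [-1.03  0.09  1.71  0.81  1.17  0.05] F [-0.1 -1.4 -0.5] g 0.294 59.5
```

View pics/s2c.png

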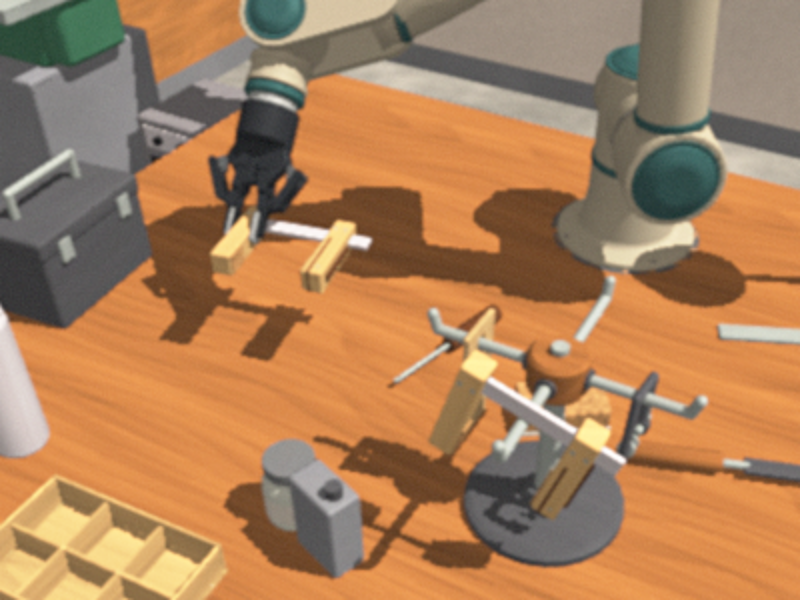

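The clamp is held level by its fixed jaw at about (240,240), well clear of the bench. Next I turn it upright.

```bash
echo '0 0 0 0 -0.06 0 0;0 0 0 0 -0.12 0 0;0 0 0 0 -0.12 0 0;0 0 0 0 -0.12 0 0;0 0 0 0 -0.12 0 0;0 0 0 0 -0.12 0 0;0 0 0 0 -0.12 0 0;0 0 0 0 -0.12 0 0;0 0 0 0 0 0 0' | python3 drive.py; python3 go.py .4713 -.3619 .149 192.2 192.2 45
echo '0 0 0 0 -0.12 0 0;0 0 0 0 -0.12 0 0;0 0 0 0 -0.12 0 0;0 0 0 0 -0.12 0 0;0 0 0 0 -0.12 0 0;0 0 0 0 -0.07 0 0;0 0 0 0 0 0 0;0 0 0 0 0 0 0' | python3 drive.py; python3 go.py .4713 -.3619 .149 12.2 192.2 45
cat > st.py <<'E'
from h import *
# clamp pale wood + bar above bench in the clamp's area
im,d,K,Rm,o=grab("top");P=cloud(d,K,Rm,o).reshape(-1,3);h=cv2.cvtColor(im.reshape(1,-1,3),cv2.COLOR_RGB2HSV)[0]
im2,d2,K2,R2,o2=grab("scene","pics/s3.png");P2=cloud(d2,K2,R2,o2).reshape(-1,3);h2=cv2.cvtColor(im2.reshape(1,-1,3),cv2.COLOR_RGB2HSV)[0]
for n,P,h in(("top",P,h),("scene",P2,h2)):
    m=(P[:,2]>.01)&(P[:,2]<.26)&(P[:,0]>.36)&(P[:,0]<.6)&(P[:,1]<-.18)&(P[:,1]>-.44)&(h[:,0]>14)&(h[:,0]<30)&(h[:,1]>60)&(h[:,2]>90)
    w=P[m];_,lab,c=cv2.kmeans(w[:,1].astype(np.float32),2,None,(3,50,1e-4),5,0)
    for j in(0,1):
        q=w[lab[:,0]==j];print(n,len(q),"min",np.percentile(q,2,0).round(3),"max",np.percentile(q,98,0).round(3))
        t=q[q[:,2]>np.percentile(q[:,2],98)-.006];print("   top rect",cv2.minAreaRect(t[:,:2].astype(np.float32)*1000))
        print("   axis",np.linalg.svd(q-q.mean(0),full_matrices=False)[2][0].round(3))
E
python3 st.py
```

```text
clock: 10.8
ee_pos: [0.4713, -0.3579, 0.1389]
ee_rot: [0.005, 0.992, 0.11, -0.061]
wrist_force: [0.1, 0.7, -3.3]
grip_width: 0.293
finger_force: 59.5
t 10.8 p [ 0.4713 -0.3579  0.1389] x [ 0.968  0.217 -0.123] z [-0.121 -0.023 -0.992] q [-0.67  0.36  1.26 -0.09  1.6   0.68] F [ 0.1  0.7 -3.3] g 0.293 59.5
d tool [-0.0021  0.0039 -0.01  ]
rotvec tool [ 1.0190e+00 -6.0000e-04 -2.9637e+00]
clock: 11.47
ee_pos: [0.4694, -0.3598, 0.1393]
ee_rot: [0.04, 0.918, 0.101, -0.38]
wrist_force: [-0.4, 0.2, -1.5]
grip_width: 0.293
finger_force: 59.7
t 11.47 p [ 0.4694 -0.3598  0.1393] x [ 0.69   0.155 -0.707] z [-0.691 -0.149 -0.707] q [-0.5   0.75  0.89 -0.56  2.08  0.71] F [-0.4  0.2 -1.5] g 0.293 59.7
d tool [-0.0059  0.0024 -0.0078]
rotvec tool [-0.     -0.0005  0.0054]
top 206 min [ 0.446 -0.36   0.16 ] max [ 0.474 -0.347  0.195]
   top rect ((460.9245910644531, -353.8699645996094), (29.918540954589844, 13.04213809967041), 4.896585464477539)
   axis [-0.616  0.064 -0.785]
top 150 min [ 0.449 -0.376  0.188] max [ 0.479 -0.361  0.195]
   top rect ((463.242919921875, -366.6665954589844), (28.961605072021484, 15.690081596374512), 12.114156723022461)
   axis [-0.98   0.013  0.198]
scene 510 min [ 0.426 -0.252  0.078] max [ 0.454 -0.225  0.194]
   top rect ((436.54998779296875, -240.02511596679688), (32.447017669677734, 24.692773818969727), 10.092824935913086)
   axis [-0.06  -0.011  0.998]
scene 242 min [ 0.45  -0.367  0.076] max [ 0.48  -0.34   0.176]
   top rect ((494.42486572265625, -324.7431640625), (73.83450317382812, 4.943467617034912), 38.82902526855469)
   axis [-0.062 -0.081 -0.995]
```

```bash
echo '0.0118 0 0.0118 0 0 0 0;0.0118 0 0.0118 0 0 0 0;0.0118 0 0.0118 0 0 0 0;0.0110 0 0.0110 0 0 0 0;0 0 0 0 0 0 0;0 0 0 0 0 0 0' | python3 drive.py; python3 go.py
python3 st.py;  python3 - <<'E'
import cv2
a=cv2.imread("pics/s3.png")[130:280,150:350];cv2.imwrite("pics/s3c.png",cv2.resize(a,None,fx=4,fy=4,interpolation=2))
E
```

```text
clock: 12.07
ee_pos: [0.469, -0.3595, 0.0743]
ee_rot: [0.04, 0.918, 0.1, -0.382]
wrist_force: [0.1, 0.1, -1.6]
grip_width: 0.288
finger_force: 59.7
t 12.07 p [ 0.469  -0.3595  0.0743] x [ 0.688  0.153 -0.709] z [-0.693 -0.15  -0.705] q [-0.5   0.81  0.92 -0.54  2.    0.77] F [ 0.1  0.1 -1.6] g 0.288 59.7
top 269 min [ 0.446 -0.375  0.106] max [ 0.477 -0.349  0.13 ]
   top rect ((461.7467956542969, -360.89678955078125), (29.091978073120117, 26.750093460083008), 12.264291763305664)
   axis [-0.858  0.46  -0.227]
top 185 min [ 0.585 -0.325  0.232] max [ 0.6   -0.247  0.259]
   top rect ((581.9674072265625, -255.1202392578125), (39.56942367553711, 137.16297912597656), 24.759733200073242)
   axis [-0.229  0.973 -0.027]
scene 525 min [ 0.426 -0.256  0.016] max [ 0.581 -0.211  0.253]
   top rect ((544.5036010742188, -239.9611053466797), (89.8063735961914, 53.276485443115234), 54.04344940185547)
   axis [-0.466 -0.028 -0.884]
scene 215 min [ 0.452 -0.366  0.013] max [ 0.595 -0.303  0.245]
   top rect ((594.41650390625, -305.22100830078125), (20.812271118164062, 7.709809303283691), 47.42595672607422)
   axis [-0.436 -0.18  -0.882]
```

View pics/s3c.png

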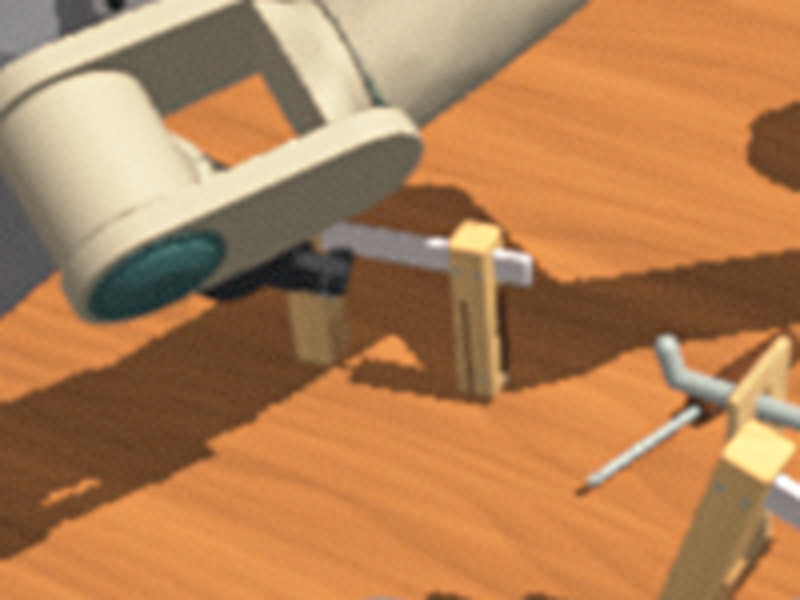

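The clamp is upright with its jaw tips about 10 mm off the bench. I lower it in small steps.

```bash
echo '0.0042 0 0.0042 0 0 0 0;0 0 0 0 0 0 0;0 0 0 0 0 0 0' | python3 drive.py | grep -E 'pos|wrist';echo '0.0014 0 0.0014 0 0 0 0;0 0 0 0 0 0 0' | python3 drive.py | grep -E 'pos|wrist';echo '0.0014 0 0.0014 0 0 0 0;0 0 0 0 0 0 0' | python3 drive.py | grep -E 'pos|wrist'
```

```text
ee_pos: [0.4699, -0.3599, 0.0703]
wrist_force: [-0.2, -0.4, -2.1]
ee_pos: [0.4698, -0.3599, 0.0682]
wrist_force: [-0.1, -0.1, -1.6]
ee_pos: [0.47, -0.36, 0.067]
wrist_force: [0.5, -1.3, 0.3]
```

```bash
echo '0.0010 0 0.0010 0 0 0 0;0 0 0 0 0 0 0' | python3 drive.py | grep -E 'pos|wrist';echo '0.0008 0 0.0008 0 0 0 0;0 0 0 0 0 0 0' | python3 drive.py | grep -E 'pos|wrist'; python3 go.py
```

```text
ee_pos: [0.4701, -0.36, 0.0669]
wrist_force: [-0.6, 0.6, 7.5]
ee_pos: [0.4701, -0.36, 0.0669]
wrist_force: [-1.2, 1.9, 12.3]
t 13.08 p [ 0.4701 -0.36    0.0669] x [ 0.691  0.149 -0.708] z [-0.691 -0.152 -0.707] q [-0.5   0.82  0.92 -0.53  1.99  0.78] F [-1.2  1.9 12.3] g 0.293 61.0
```

```bash
echo '-0.0006 0 -0.0006 0 0 0 0;0 0 0 0 0 0 0.33;0 0 0 0 0 0 0.4;0 0 0 0 0 0 0.5;0 0 0 0 0 0 0.6;0 0 0 0 0 0 0.6' | python3 drive.py; echo '0 0 -0.015 0 0 0 0.6;0 0 -0.025 0 0 0 0.6;0 0 -0.035 0 0 0 0.6;0 0 -0.035 0 0 0 0.6;0 0 -0.035 0 0 0 0.6;0 0 0 0 0 0 0.6' | python3 drive.py; python3 go.py;python3 st.py
```

```text
clock: 13.58
ee_pos: [0.4697, -0.3599, 0.0644]
ee_rot: [0.041, 0.918, 0.1, -0.381]
wrist_force: [-0.0, -0.9, 0.1]
grip_width: 0.603
finger_force: 0.0
clock: 14.08
ee_pos: [0.5742, -0.337, 0.172]
ee_rot: [0.044, 0.92, 0.1, -0.376]
wrist_force: [-0.1, -0.5, 1.0]
grip_width: 0.599
finger_force: 0.0
t 14.08 p [ 0.5742 -0.337   0.172 ] x [ 0.698  0.15  -0.701] z [-0.683 -0.157 -0.714] q [-0.42  1.05  0.35 -0.61  2.31  0.65] F [-0.1 -0.5  1. ] g 0.599 0.0
top 302 min [ 0.447 -0.358  0.031] max [ 0.475 -0.346  0.121]
   top rect ((461.5544128417969, -354.0474853515625), (30.050037384033203, 12.358573913574219), 7.674474716186523)
   axis [-0.072  0.028 -0.997]
top 145 min [ 0.449 -0.376  0.116] max [ 0.478 -0.359  0.123]
   top rect ((464.16839599609375, -366.4386291503906), (30.443248748779297, 17.22677230834961), 4.643411636352539)
   axis [-0.999 -0.04   0.029]
scene 413 min [ 0.429 -0.254  0.013] max [ 0.455 -0.225  0.121]
   top rect ((439.3541564941406, -240.9226837158203), (29.67186737060547, 27.6486873626709), 18.619178771972656)
   axis [-0.072 -0.023  0.997]
scene 456 min [ 0.45  -0.367  0.013] max [ 0.48  -0.341  0.12 ]
   top rect ((466.7270202636719, -355.34344482421875), (30.936912536621094, 28.964588165283203), 9.204354286193848)
   axis [ 0.017  0.035 -0.999]
```

```bash
echo '0 0 -0.02 0 0.112 0 0.6;0 0 -0.02 0 0.112 0 0.6;0 0 -0.01 0 0.112 0 0.6;0 0 0 0 0.112 0 0.6;0 0 0 0 0.112 0 0.6;0 0 0 0 0.112 0 0.6;0 0 0 0 0.11 0 0.6' | python3 drive.py|tail -0
echo '0 0 0 0 0 -0.12 0.6;0 0 0 0 0 -0.12 0.6;0 0 0 0 0 -0.12 0.6;0 0 0 0 0 -0.12 0.6;0 0 0 0 0 -0.12 0.6;0 0 0 0 0 -0.12 0.6;0 0 0 0 0 -0.12 0.6;0 0 0 0 0 -0.12 0.6;0 0 0 0 0 -0.12 0.6;0 0 0 0 0 -0.12 0.6' | python3 drive.py|tail -0
echo '0 0 0 0 0 -0.12 0.6;0 0 0 0 0 -0.12 0.6;0 0 0 0 0 -0.12 0.6;0 0 0 0 0 0 0.6' | python3 drive.py|tail -0
python3 go.py .445 -.279 .25 102.2 0 0
```

```text
t 15.93 p [ 0.5992 -0.331   0.2028] x [-0.206  0.979  0.003] z [-0.007  0.001 -1.   ] q [-0.56  0.53  0.9  -0.    1.71 -0.77] F [-0.4  0.  -0.1] g 0.601 0.0
d tool [ 0.0828 -0.1404 -0.0461]
rotvec tool [-0.0066 -0.0029 -0.0053]Exception ignored on flushing sys.stdout:
BrokenPipeError: [Errno 32] Broken pipe
Exception ignored on flushing sys.stdout:
BrokenPipeError: [Errno 32] Broken pipe
Exception ignored on flushing sys.stdout:
BrokenPipeError: [Errno 32] Broken pipe
```

```bash
echo '0 0 -0.023 0 0 0 0.6;0 0 -0.023 0 0 0 0.6;0.0166 -0.0281 0 0 0 0 0.6;0.0166 -0.0281 0 0 0 0 0.6;0.0166 -0.0281 0 0 0 0 0.6;0.0166 -0.0281 0 0 0 0 0.6;0.0166 -0.0281 0 0 0 0 0.6;0 0 0 0 0 0 0.6;0 0 0 0 0 0 0.6' | python3 drive.py >/dev/null
python3 go.py .445 -.279 .25 102.2 0 0
cat > bar.py <<'E'
from h import *
for n in("wrist","top"):
    im,d,K,Rm,o=grab(n,"pics/w2.png" if n=="wrist" else None);P=cloud(d,K,Rm,o).reshape(-1,3);h=cv2.cvtColor(im.reshape(1,-1,3),cv2.COLOR_RGB2HSV)[0]
    b=(P[:,0]>.38)&(P[:,0]<.52)&(P[:,1]<-.18)&(P[:,1]>-.42)
    q=P[b&(P[:,2]>.103)&(P[:,2]<.1145)&(h[:,1]<70)];w=P[b&(P[:,2]>.115)&(P[:,2]<.13)&(h[:,1]>60)]
    if len(q)>9: print(n,"bar",len(q),cv2.minAreaRect(q[:,:2].astype(np.float32)*1000),np.median(q[:,2]),q[:,:2].mean(0))
    if len(w)>9:
        _,lab,c=cv2.kmeans(w[:,1].astype(np.float32),2,None,(3,50,1e-4),5,0)
        for j in(0,1):
            e=w[lab[:,0]==j];print(n," jaw",len(e),cv2.minAreaRect(e[:,:2].astype(np.float32)*1000),np.median(e[:,2]))
E
python3 bar.py
```

```text
t 16.68 p [ 0.4447 -0.2779  0.2506] x [-0.199  0.98   0.001] z [-0.005  0.    -1.   ] q [-0.63  0.05  1.38 -0.    1.71 -0.83] F [ 0.1 -0.3  0.3] g 0.599 0.0
d tool [-0.0011  0.0001  0.0006]
rotvec tool [-0.0047 -0.0011 -0.0128]
wrist bar 1371 ((445.1214294433594, -279.2054748535156), (6.07703161239624, 144.33863830566406), 12.41646957397461) 0.10933760536582915 [ 0.44558662 -0.28141058]
wrist  jaw 1361 ((463.36962890625, -360.8223876953125), (30.210824966430664, 26.54500389099121), 11.024672508239746) 0.11921798910330744
wrist  jaw 1843 ((437.0296630859375, -244.20700073242188), (29.52120018005371, 25.790342330932617), 12.228880882263184) 0.11923077832510715
top bar 160 ((442.1287841796875, -264.93902587890625), (6.998014450073242, 115.74130249023438), 12.538298606872559) 0.10978775576816224 [ 0.44252553 -0.26892687]
top  jaw 122 ((435.6045227050781, -237.43789672851562), (30.288795471191406, 13.421343803405762), 3.2933976650238037) 0.11950043504976976
top  jaw 123 ((438.18829345703125, -251.6204376220703), (30.130535125732422, 16.035541534423828), 4.411445617675781) 0.11978304192828126
```

View pics/w2.png

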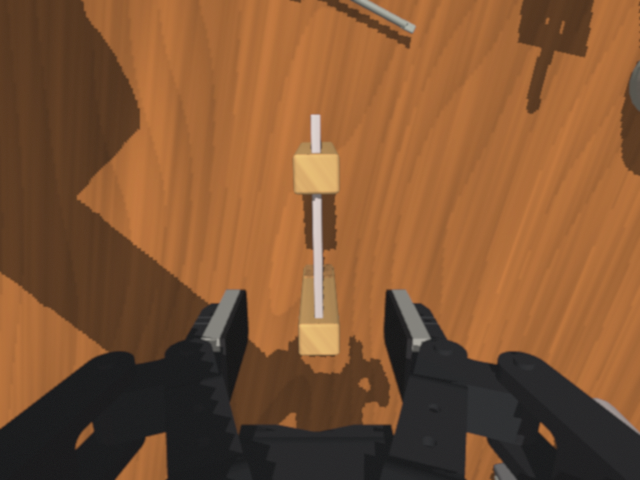

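The clamp stands square with its bar vertical in the picture at column 318, midway between the pads (235 and 400). Its centre is (0.450,-0.3025), and the bar's top is at z 0.109.

```bash
echo '0 0 0.03 0 0 -0.012 0.5;0 0 0.03 0 0 0 0.5;0 0 0.03 0 0 0 0.5;0 0 0.03 0 0 0 0.5;0 0 0.022 0 0 0 0.5;0 0 0.01 0 0 0 0.5;0 0 0 0 0 0 0.5' | python3 drive.py >/dev/null
python3 go.py .445 -.279 .098 102.2 0 0
```

```text
t 17.37 p [ 0.4454 -0.278   0.0965] x [-0.215  0.977  0.004] z [-0.008  0.002 -1.   ] q [-0.63  0.16  1.58 -0.    1.41 -0.84] F [-0.8  0.9 -0.1] g 0.501 0.0
d tool [-0.0009 -0.0006 -0.0015]
rotvec tool [-0.0075 -0.0041  0.0033]
```

```bash
echo '0 0 -0.0015 0 0 0 0.3;0 0 0 0 0 0 0;0 0 0 0 0 0 0;0 0 0 0 0 0 0;0 0 0 0 0 0 0;0 0 0 0 0 0 0' | python3 drive.py >/dev/null;python3 go.py
echo '0 0 -0.005 0 0 0 0;0 0 -0.02 0 0 0 0;0 0 -0.035 0 0 0 0;0 0 -0.035 0 0 0 0;0 0 -0.035 0 0 0 0;0 0 -0.035 0 0 0 0;0 0 -0.035 0 0 0 0;0 0 -0.035 0 0 0 0;0 0 -0.02 0 0 0 0;0 0 0 0 0 0 0' | python3 drive.py >/dev/null;python3 go.py .3 0 .353 90 0 0; python3 br.py 180
```

```text
t 17.87 p [ 0.4469 -0.2793  0.1031] x [-0.215  0.977 -0.003] z [-0.001 -0.003 -1.   ] q [-0.63  0.15  1.58 -0.    1.41 -0.84] F [0.1 0.4 6.3] g 0.05 61.5
t 18.7 p [ 0.4475 -0.2787  0.3619] x [-0.215  0.977 -0.007] z [ 0.004 -0.006 -1.   ] q [-0.63  0.06  1.15 -0.    1.92 -0.84] F [-0.1  1.1 -1.7] g 0.054 60.3
d tool [ 0.304  -0.084   0.0067]
rotvec tool [0.003  0.0065 0.217 ]
top 180.0 [-1.789051e+02  1.700000e-03  2.068000e-01  3.490000e+02]
scene 180.0 [ 1.799777e+02 -2.500000e-03  2.069000e-01  1.430000e+02]
```

```bash
echo '0 0 0 0 0 0.07 0;0 0 0 0 0 0.08 0;0 0 0 0 0 0.067 0;0.015 0.0015 0 0 0 0 0;0.025 0.003 0 0 0 0 0;0.03 0.0034 0 0 0 0 0;0.03 0.0034 0 0 0 0 0;0.03 0.0034 0 0 0 0 0;0.03 0.0034 0 0 0 0 0;0.03 0.0034 0 0 0 0 0' | python3 drive.py >/dev/null
echo '0.03 0.0034 0 0 0 0 0;0.03 0.0034 0 0 0 0 0;0.03 0.0034 0 0 0 0 0;0.03 0.0034 0 0 0 0 0;0.03 0.0034 0 0 0 0 0;0.03 0.0034 0 0 0 0 0;0.025 0.002 0 0 0 0 0;0.015 0.001 0 0 0 0 0;0 0 0 0 0 0 0;0 0 0 0 0 0 0' | python3 drive.py >/dev/null
python3 go.py .4925 .138 .36 90 0 0
python3 - <<'E'
from h import *
for n in("scene","top"): 
    im,d,K,Rm,o=grab(n,f"pics/h_{n}.png");P=cloud(d,K,Rm,o).reshape(-1,3);h=cv2.cvtColor(im.reshape(1,-1,3),cv2.COLOR_RGB2HSV)[0]
    w=P[(P[:,2]>.24)&(P[:,2]<.39)&(abs(P[:,0]-.49)<.04)&(abs(P[:,1]-.12)<.1)&(h[:,0]>14)&(h[:,0]<30)&(h[:,1]>60)&(h[:,2]>90)]
    _,lab,c=cv2.kmeans(w[:,1].astype(np.float32),2,None,(3,50,1e-4),5,0)
    for j in(0,1):
        e=w[lab[:,0]==j];print(n,len(e),np.percentile(e,2,0).round(3),np.percentile(e,98,0).round(3))
a=cv2.imread("pics/h_scene.png")[100:340,250:570];cv2.imwrite("pics/h_c.png",cv2.resize(a,None,fx=2.5,fy=2.5))
E
```

```text
t 20.47 p [0.4915 0.1319 0.3531] x [-0.002  1.    -0.002] z [-0.008 -0.002 -1.   ] q [ 0.19  0.02  1.22 -0.    1.91  0.19] F [-0.5 -0.8 -2.9] g 0.053 60.3
d tool [ 0.006  0.001 -0.007]
rotvec tool [-0.0081  0.0018  0.0016]
scene 867 [0.483 0.04  0.255] [0.509 0.066 0.37 ]
scene 883 [0.483 0.159 0.255] [0.509 0.184 0.37 ]
top 7 [0.475 0.173 0.307] [0.476 0.176 0.327]
top 625 [0.475 0.034 0.264] [0.505 0.059 0.372]
```

View pics/h_c.png

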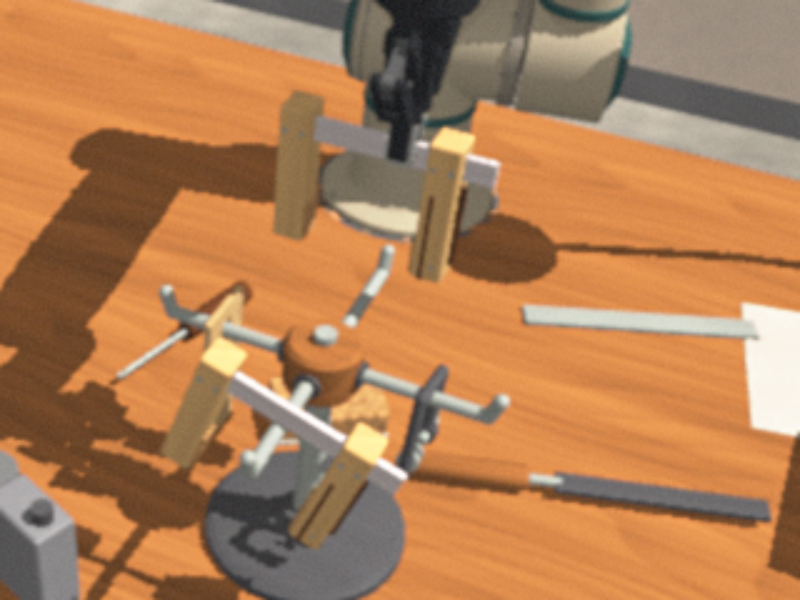

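The clamp hangs upright over the empty branch, with its jaws at (295,165) and (440,205) and the rod at (370,285) between them in plan. Both cameras ask for +6 mm in y before I lower it.

```bash
echo '0.003 0.0005 0.01 0 0 0 0;0.003 0.0005 0.02 0 0 0 0;0 0 0.022 0 0 0 0;0 0 0.022 0 0 0 0;0 0 0.022 0 0 0 0;0 0 0.015 0 0 0 0;0 0 0.005 0 0 0 0;0 0 0 0 0 0 0;0 0 0 0 0 0 0' | python3 drive.py >/dev/null;python3 go.py .4925 .138 .219 90 0 0
python3 - <<'E'
from h import *
for n in("scene",): 
    im,d,K,Rm,o=grab(n);P=cloud(d,K,Rm,o).reshape(-1,3);h=cv2.cvtColor(im.reshape(1,-1,3),cv2.COLOR_RGB2HSV)[0]
    w=P[(P[:,2]>.1)&(P[:,2]<.29)&(abs(P[:,0]-.496)<.03)&(abs(P[:,1]-.12)<.1)&(h[:,0]>14)&(h[:,0]<30)&(h[:,1]>60)&(h[:,2]>90)]
    print(np.percentile(w,1,0),np.percentile(w,99,0))
E
```

```text
t 21.32 p [0.4926 0.1371 0.24  ] x [ 0.001  1.    -0.001] z [-0.003 -0.001 -1.   ] q [ 0.2   0.02  1.44 -0.    1.69  0.2 ] F [ 0.9 -0.2 -1.9] g 0.053 60.2
d tool [ 0.0009 -0.      0.021 ]
rotvec tool [-0.0033  0.0008 -0.0007]
[0.48206843 0.04501442 0.14704397] [0.51021348 0.18967753 0.25788491]
```

```bash
echo '0 0 0.008 0 0 0 0;0 0 0.007 0 0 0 0;0 0 0 0 0 0 0' | python3 drive.py | grep -E 'pos|wrist';echo '0 0 0.003 0 0 0 0;0 0 0 0 0 0 0' | python3 drive.py | grep -E 'pos|wrist';echo '0 0 0.0015 0 0 0 0;0 0 0 0 0 0 0' | python3 drive.py | grep -E 'pos|wrist';echo '0 0 0.001 0 0 0 0;0 0 0 0 0 0 0' | python3 drive.py | grep -E 'pos|wrist'
```

```text
ee_pos: [0.4919, 0.1373, 0.2229]
wrist_force: [-0.1, 0.3, -2.8]
ee_pos: [0.4922, 0.1375, 0.221]
wrist_force: [1.4, -0.2, -2.9]
ee_pos: [0.4924, 0.1375, 0.22]
wrist_force: [0.2, 0.4, -3.0]
ee_pos: [0.4925, 0.1375, 0.2191]
wrist_force: [-0.7, 0.6, -2.4]
```

```bash
for i in 1; do echo '0 0 0.0012 0 0 0 0;0 0 0 0 0 0 0' | python3 drive.py | grep -E 'pos|wrist';echo '0 0 0.001 0 0 0 0;0 0 0 0 0 0 0' | python3 drive.py | grep -E 'pos|wrist'; done; python3 go.py
```

```text
ee_pos: [0.4926, 0.1375, 0.2189]
wrist_force: [-1.9, 0.1, 2.8]
ee_pos: [0.4927, 0.1376, 0.2187]
wrist_force: [-4.0, -0.5, 6.9]
t 22.45 p [0.4927 0.1376 0.2187] x [-0.  1. -0.] z [-0.002 -0.    -1.   ] q [ 0.2   0.02  1.48 -0.    1.64  0.2 ] F [-4.  -0.5  6.9] g 0.053 61.8
```

```bash
echo '0 0 -0.001 0 0 0 0;0 0 0 0 0 0 0.08;0 0 0 0 0 0 0.15;0 0 0 0 0 0 0.25;0 0 0 0 0 0 0.35;0 0 0 0 0 0 0.35' | python3 drive.py ; echo '0 0 -0.01 0 0 0 0.35;0 0 -0.02 0 0 0 0.35;0 0 -0.03 0 0 0 0.35;0 0 -0.03 0 0 0 0.35;0 -0.04 -0.01 0 0 0 0.35;0 -0.04 0 0 0 0 0.35;0 -0.04 0 0 0 0 0.35;0 -0.03 0 0 0 0 0.35;0 0 0 0 0 0 0.35;0 0 0 0 0 0 0.35' | python3 drive.py>/dev/null;python3 go.py;python3 - <<'E'
from h import *
for n in("scene","top"): grab(n,f"pics/e_{n}.png")
a=cv2.imread("pics/e_scene.png")[140:380,200:520];cv2.imwrite("pics/e_c.png",cv2.resize(a,None,fx=2.5,fy=2.5))
E
```

```text
clock: 22.95
ee_pos: [0.4923, 0.1374, 0.2175]
ee_rot: [-0.001, 0.707, 0.707, -0.002]
wrist_force: [-0.4, -0.3, 0.9]
grip_width: 0.349
finger_force: 0.0
t 23.78 p [0.3421 0.1376 0.3199] x [-0.001  1.     0.   ] z [-0.  0. -1.] q [ 0.28 -0.4   1.65  0.    1.9   0.28] F [ 1.4  0.3 -0.6] g 0.349 0.0
```

View pics/e_c.png

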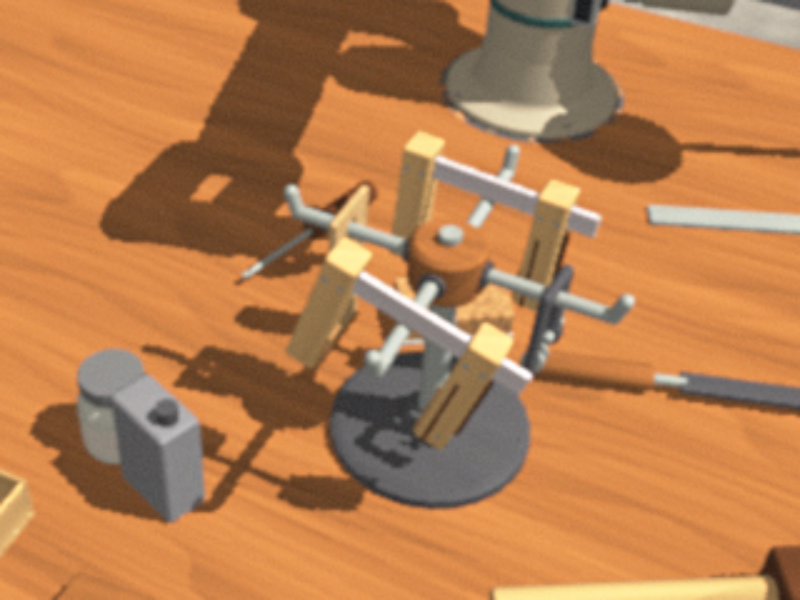

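The clamp hangs level across the branch at (490,190), with its jaws down on either side at (415,185) and (550,240). Nothing else on the bench has moved and the arm is clear. I let it settle for a moment, confirm with the cameras and hand in.

```bash
echo '0 0 0 0 0 0 0.35;0 0 0 0 0 0 0.35;0 0 0 0 0 0 0.35;0 0 0 0 0 0 0.35;0 0 0 0 0 0 0.35;0 0 0 0 0 0 0.35' | python3 drive.py >/dev/null
python3 - <<'E'
from h import *
im,d,K,Rm,o=grab("scene");P=cloud(d,K,Rm,o).reshape(-1,3);h=cv2.cvtColor(im.reshape(1,-1,3),cv2.COLOR_RGB2HSV)[0]
w=P[(P[:,2]>.1)&(P[:,2]<.29)&(abs(P[:,0]-.496)<.03)&(abs(P[:,1]-.12)<.1)&(h[:,0]>14)&(h[:,0]<30)&(h[:,1]>60)&(h[:,2]>90)]
for s in(w[w[:,1]<.12],w[w[:,1]>.12]): print(len(s),np.percentile(s,98,0).round(3))
print(bot.hand_in())
E
```

```text
561 [0.51  0.071 0.24 ]
580 [0.51  0.19  0.233]
the job is handed in; nothing more can be done
None
```

The job is handed in: the empty branch was turned to the robot's side (within about 1°), the clamp was stood on its jaw tips and released, and it was then hung on the branch; the last camera check showed it in place, with the jaw tops 7 mm apart in height and the other loose things where they were.

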